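Open the child-safe medicine box on the corner shelf

TASK

Open the medicine box on the corner shelf: put a fingertip through the hole in its sliding lid, press the spring catch down below the lid and, holding it down, push the lid past over it; push on until the lid is fully open and the catch has sprung up again behind it, then take the hand away. Do it gently, by pressing and pushing only: do not pinch or lift the box, do not shove it along the shelf, and leave the things that stand around it where they are.

Things in the scene. Friction and masses are not known exactly. Their poses are not given: they have to be found in the camera images.
- medicine_box: Loose pale plastic box, 0.8 to 1.1 kg, 110 mm along its x, 190 along its y, 68 high. Origin: centre of its underside; z up. Only friction holds it: it slides when pushed sideways with 4 to 8 N (also through the lid at its stop). The lid opens to the box's +y, over the low end wall. A lip, top at z 68, covers the lid's edge at |x| over 45 mm. Under the hole's path only the catch is higher than 40 mm.
- lid (a joint): How far the lid has slid open towards the box's +y, m: 0 closed, 0.110 at its stop fully open. It is a plastic plate 5 mm thick, top face 63 mm and underside 58 mm above the box's underside, running in grooves so that it can only slide; groove friction about 1.5 N. While the catch is up the lid is blocked after 1.5 mm.
- lid_hole (a point): Centre of the finger hole in the lid, at the level of the lid's top face; it moves with the lid. Closed it lies at x 0, y -60 mm, z 63 mm of the box. The hole is a rectangle 38 mm along the box's x and 40 mm along its y, right through the lid; behind it (-y side) is a strip of lid 11 mm wide, ahead of it (+y side) the rest of the lid. Pushing the hole's +y edge with a finger that stands in the hole slides the lid open. Axes parallel to the box's.
- catch (a joint): How far the catch is pressed down, m: 0 up, 0.017 at its bottom stop. A spring pushes it up: 2 N at the start of the travel, 5.4 N at the bottom, 4.8 N at 14 mm. More than 10 mm down (its top under the lid's underside) the lid can pass over it. The lid's strip then keeps it down until the lid is about 39 mm open, when it springs up behind the lid; before the strip is over it, it springs up as soon as it is let go.
- catch_top (a point): Centre of the catch's flat top. The catch is an upright square block of plain grey plastic, 28 by 28 mm, that stands in the lid's hole 1.5 mm from the hole's -y edge: at x 0, y -64.5 mm of the box, its top 68 mm above the box's underside when up, that is 5 mm above the lid's top face. It stays with the box and moves only up and down. Closed, 10.5 mm of the hole is free ahead of it (+y side).
- corner_shelf: Fixed white plastic quarter-round corner shelf, straight sides 420 mm, its square corner at x 230 mm of its own frame and its curved front towards the robot; deck top 32 mm above the counter. Upstands along the two straight sides reach 74 mm, a thin lip along the curved front 48 mm above the counter. Origin on the counter.
- soap_pump: Bystander: pink soap bottle with push dispenser, 60 mm across, 153 mm high, spout to its -x. Origin: centre of the underside.
- glass_jar: Bystander: empty clear glass jar, 66 mm across, 85 mm high. Origin: centre of the underside.
- orange_cup: Bystander: orange plastic cup lying on its side, 80 mm long along its x, 64 mm across at the mouth. Origin: at the surface under its middle.
- comb: Bystander: black comb lying flat, 125 by 28 by 5 mm, long along its x. Origin: middle, at the surface.
- tweezers: Bystander: steel tweezers lying flat, 95 by 9 by 6 mm, long along x. Origin: middle, at the surface.
- nail_brush: Bystander: wooden nail brush on the counter, bristles down, 85 by 38 by 32 mm. Origin: centre of the underside.
- shampoo: Bystander: green shampoo bottle on the counter, 66 mm across, 168 mm high. Origin: centre of the underside.
Not all that is in view belongs to the job. Of the things that look like the medicine_box, the smaller one is meant.

How it is judged:
By the outcome, as a careful person would: the job done as asked, in the order asked, and still so for the second after the job is handed in, with the robot touching nothing.
It also fails if it takes over 35 s, if anything falls off the work surface, if the arm or the gripper's body presses on something with over 40 N, if the wrist force passes 120 N, or if a joint passes its speed limit or range.

ROBOT

A 7-joint arm with a two-finger parallel gripper is mounted at the origin on the work surface. World frame = base frame: x ahead of the robot, y to its left, z up, the work surface at z = 0. Lengths are in m, angles in rad, forces in N, time in s.
With the tool pointing down it reaches from about 0.4 to 0.925 m from the base axis. Payload 4.1 kg.
Tool frame: the origin (TCP) lies on the centre line of the jaws, within the pads' length; the fingertips stand 17 mm ahead of it and the grasp point (between the pads) lies 2 mm behind it (ctrl.tips_ahead is the y of the fingertips in the tool frame, in m); y points along the fingers, x is the direction in which the jaws open and shut, and the axes are right-handed (so a half turn about y gives the same grasp; the last joint's range is limited). The gripper opens to 85 mm and grips with 20 to 120 N. Pads are 22 mm wide; open, the fingers measure 114 mm over their backs; the gripper's body (76 mm by 85 mm) begins 54 mm behind the grasp point. The pads swing forward as they close: fully open they stand 13 mm farther back than shut.
Start: joints at [-1.218, 0.398, 0.045, 1.537, -0.019, 1.207, -0.051], TCP at [0.284, 0.585, 0.248] pointing down, gripper open.
Joint ranges: [-2.82, 2.82], [-0.49, 2.23], [-1.37, 1.46], [0, 2.46], [-1.36, 4.5], [0.23, 2], [-2.94, 2.94]. Speed limits (rad/s): [2.57, 2.57, 3.14, 3.14, 3.14, 3.14, 3.14].

INTERFACE

Orientations are given as a unit quaternion [w, x, y, z].
In Python, from plant import read_state, snapshot, job_done, spot_in, silhouettes, tip_of, ctrl gives the robot as it stands. The module is installed in compiled form; this text tells all that it offers.
- The arm moves only by the tool drive_tool, never from a script. Its argument "moves" is a list of rows, each a list of 7 numbers: the finger opening in mm, from 0 to 85.4, then the shift along the tool's x, y, z in mm, then the turn, a rotation vector about the tool's x, y, z in degrees. In form: [[gripper, x, y, z, rx, ry, rz], ...]. A call has 1 to 5 rows; each row is the pose to reach, as a shift and turn from the pose measured when the call began, along the tool's axes at that moment; what a row does not reach only later rows make up. A row lasts 1/12 s, in which the tool goes at most 41.7 mm and 7.16 degrees, less where a joint would pass 70% of its speed; a pose out of reach is approached as far as the arm can. A call with a gripper value outside its range is refused whole. The fingers move at their own pace and stop on an object; the grip force is fixed at half the most. Time passes only in rows, so rows that repeat a pose let the fingers close. It gives the time, the measured TCP pose, the force and the opening at its end, in the units of the state.
- read_state(): the state, without advancing time (a new reading comes with each control period).
- snapshot(name): name is "side" or "top"; returns a dict with "image" (480x640x3 uint8, red, green, blue), "range_z" (480x640 float32, m along the optical axis (not along the pixel's ray), 0 where there is no reading), "vertical_fov" (degrees; the focal length in pixels is half the picture's height over the tangent of half this angle, whatever the lens; pixels are square), "cx", "cy" (the principal point, pixels), "rvec" (rotation vector, rad) and "tvec" (3), from world to camera coordinates, as OpenCV has them. Camera axes: x right, y down, z forward; pixel columns grow to the right and rows downward; lengths in m; the calibration is good to about 2 mm. A picture is of the moment at which its call begins.
- job_done(): hands the job in, once; it reports no verdict.
Trained networks look in a picture, given as the dict that the camera call returned (one of the last four; its "shot" number tells which), for a name from the list of things; names that differ only in an ending like _2 or _b are one class to them, and where a whole thing is asked for, a point or a joint stands for the part that bears it (a point fixed in the world has none). Each returns a list of dicts, best first, with "confidence" (0 to 1); they miss things now and then, are a little off and sometimes report something else, mostly with a low value. They report only what shows in the picture. A call takes as long as a camera call. They do not tell look-alikes from the thing itself.
- spot_in(picture, label): "location" ([x, y, z] in m, in the coordinates of the camera as it stood for that picture, good to about 4 mm: the middle of the surface that is visible of it).
- silhouettes(picture, label): "region" (480x640 bool, what is visible of it).
- tip_of(picture, label): "location" ([x, y, z] in m, in the coordinates of the camera as it stood for that picture, good to about 4 mm: a listed point, or the origin of a listed thing).
The state is a dict: "time_s": time; "joints": joint angles; "qd": joint speeds; "tau": joint torques, N m; "tcp_pos": TCP position; "eef_rot": TCP orientation; "wrist_force": force on the tool from outside, world axes, zero at the start; "torque": the same for the moment, N m; "width": opening from 0.0 (shut) to 1.0 (fully open).
Only numpy, scipy, OpenCV 4.12 (cv2) and the standard library are available. Lean on these libraries where they do the work, as an engineer would, in place of code of your own. Each camera call takes 0.05 s, during which the arm holds its last target.

## Working session

There is one attempt and no reset: what is moved stays moved. The work goes in short steps, Python scripts to look and compute and a tool call to move; the robot and the scene stay as the last step left them, time stands still between calls to the robot, and variables do not carry over. Pictures are saved under pics/ and viewed, and the job is handed in when it is done.

Besides the shell and the picture viewer there is one more tool, called after "Emit:" as name(argument=value, ...) on one line, values as JSON. drive_tool: Moves the arm, as the interface text tells. Its arguments: {"type":"object","properties":{"moves":{"type":"array"}},"required":["moves"]}

```bash
mkdir -p pics; cat > h.py <<'E'
import numpy as np, cv2, pickle
from plant import *
def K(p):
    f=240/np.tan(np.radians(p["vertical_fov"])/2); return f
def cam2w(p,X):
    R,_=cv2.Rodrigues(np.array(p["rvec"],float)); return (np.atleast_2d(X)-np.array(p["tvec"]).ravel())@R
def w2px(p,X):
    R,_=cv2.Rodrigues(np.array(p["rvec"],float)); c=np.atleast_2d(X)@R.T+np.array(p["tvec"]).ravel()
    f=K(p); return np.c_[f*c[:,0]/c[:,2]+p["cx"],f*c[:,1]/c[:,2]+p["cy"]]
def cloud(p):
    f=K(p); z=p["range_z"].astype(float); v,u=np.mgrid[0:480,0:640]
    X=np.stack([(u-p["cx"])*z/f,(v-p["cy"])*z/f,z],-1).reshape(-1,3)
    W=cam2w(p,X).reshape(480,640,3); W[z==0]=np.nan; return W
def save(img,name): cv2.imwrite("pics/"+name,cv2.cvtColor(img,cv2.COLOR_RGB2BGR))
E
python3 - <<'E'
from h import *
s=read_state(); print({k:np.round(v,3) for k,v in s.items()}, ctrl.tips_ahead)
for n in("top","side"):
    p=snapshot(n); save(p["image"],n+"0.png"); pickle.dump(p,open(n+"0.pkl","wb"))
    print(n,K(p),p["cx"],p["cy"],cam2w(p,[0,0,0]))
    for l in("medicine_box","lid_hole","catch_top"):
        for d in tip_of(p,l): print(l,np.round(cam2w(p,d["location"]),3),round(d["confidence"],2),np.round(w2px(p,cam2w(p,d["location"]))))
E
```

```text
{'time_s': np.float64(0.0), 'joints': array([-1.218,  0.399,  0.045,  1.538, -0.019,  1.207, -0.051]), 'qd': array([ 0.002,  0.   ,  0.001,  0.001,  0.001, -0.001,  0.001]), 'tau': array([ 1.0000e-03, -4.7510e+01,  1.3650e+00, -2.5422e+01,  1.2000e-02,
        9.0000e-03, -0.0000e+00]), 'tcp_pos': array([0.283, 0.584, 0.247]), 'eef_rot': array([-0.599,  0.6  ,  0.375, -0.376]), 'wrist_force': array([-0.549, -0.424,  0.99 ]), 'torque': array([0.036, 0.024, 0.022]), 'width': np.float64(1.0)} 0.017
top 441.3887280647038 315.98830494409356 241.1446066611901 [[0.34623991 0.02156162 0.90659686]]
medicine_box [[0.51  0.425 0.   ]] 0.94 [[118. 259.]]
medicine_box [[ 0.58  -0.074  0.031]] 0.79 [[358. 217.]]
lid_hole [[0.486 0.504 0.085]] 0.62 [[ 55. 266.]]
lid_hole [[ 0.545 -0.131  0.1  ]] 0.56 [[392. 224.]]
catch_top [[0.485 0.512 0.09 ]] 0.87 [[ 49. 266.]]
catch_top [[ 0.729 -0.13   0.03 ]] 0.52 [[381. 148.]]
catch_top [[ 0.545 -0.129  0.101]] 0.49 [[391. 224.]]
side 433.42886300541227 326.8289232942384 244.56414216422093 [[ 0.11478637 -0.55614385  0.53282382]]
medicine_box [[ 0.505  0.427 -0.003]] 0.77 [[235. 222.]]
medicine_box [[ 0.458 -0.033  0.033]] 0.69 [[315. 308.]]
medicine_box [[ 0.573 -0.073  0.03 ]] 0.67 [[378. 299.]]
lid_hole [[0.485 0.504 0.082]] 0.89 [[213. 185.]]
lid_hole [[ 0.547 -0.127  0.097]] 0.61 [[390. 289.]]
catch_top [[ 0.537 -0.134  0.097]] 0.8 [[388. 293.]]
catch_top [[0.48  0.505 0.087]] 0.71 [[211. 183.]]
```

View pics/top0.png

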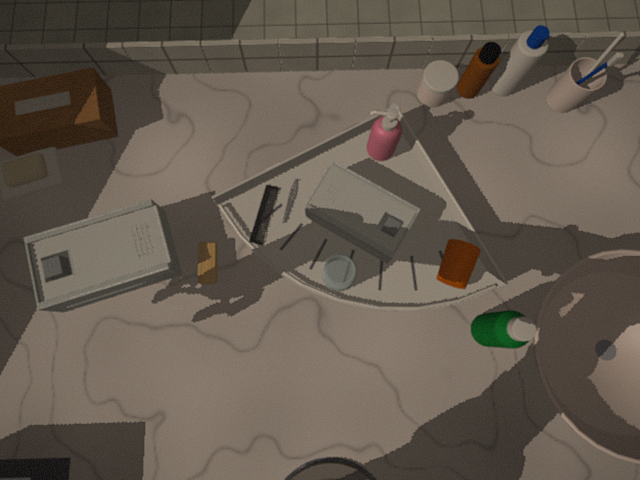

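View pics/side0.png

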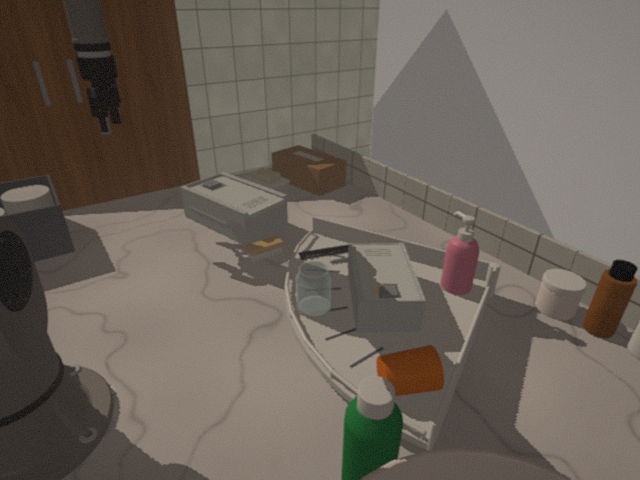

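```bash
python3 - <<'E'
from h import *
for n,c in(("top",(270,110,180,150)),("side",(290,230,200,150))):
    p=pickle.load(open(n+"0.pkl","rb")); x,y,w,h=c
    save(cv2.resize(p["image"][y:y+h,x:x+w],None,fx=4,fy=4,interpolation=cv2.INTER_CUBIC),n+"0c.png")
E
```

```text
(no output)
```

View pics/top0c.png

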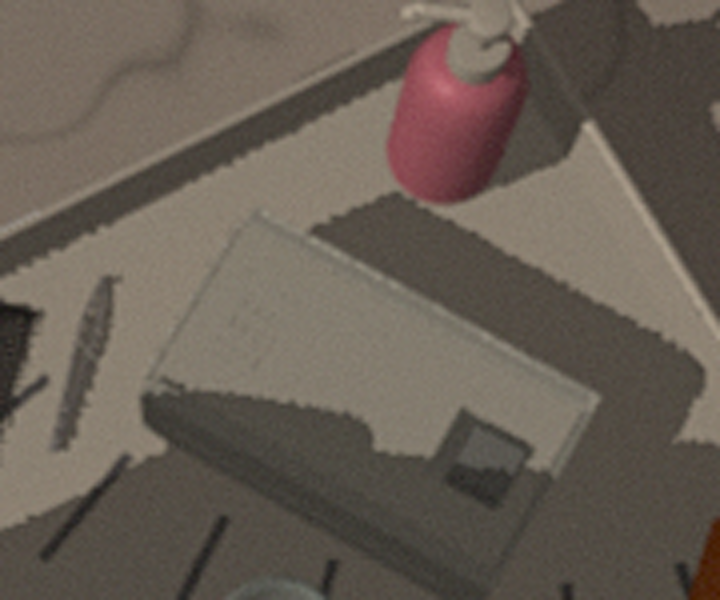

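View pics/side0c.png

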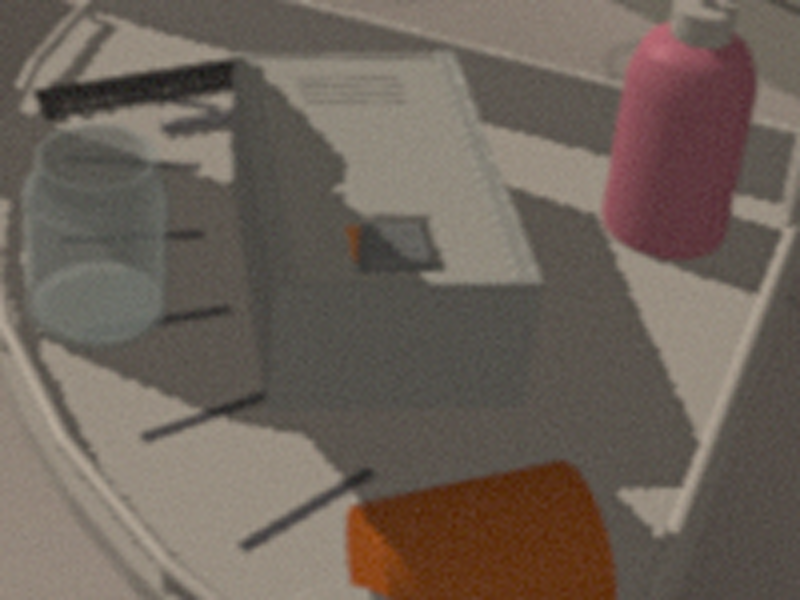

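The two candidates in the top view are the large box on the counter at (100,255) and the smaller one on the shelf at (362,212). The shelf box fits: it is on the corner shelf, it is the smaller one, and its hole and catch are at (392,224). The crop confirms this. Next I fit its pose from the depth.

```bash
python3 - <<'E'
from h import *
for n in("top","side"):
    p=pickle.load(open(n+"0.pkl","rb")); W=cloud(p)
    m=np.zeros((480,640),bool)
    if n=="top": m[150:270,295:430]=1
    else: m[240:335,345:425]=1
    z=W[...,2]; 
    # deck height
    sel=m&(z>0.085)&(z<0.11)
    lab,cc=cv2.connectedComponents(sel.astype(np.uint8)); 
    k=np.argmax(np.bincount(cc[sel])); sel=cc==k
    P=W[sel]; print(n,len(P),"z pct",np.round(np.percentile(P[:,2],[5,25,50,75,95]),4))
    r=cv2.minAreaRect((P[:,:2]*1000).astype(np.float32)); print(r); print(cv2.boxPoints(r))
    # deck
    d=W[m&(z>0.02)&(z<0.045)]; print("deck",np.nanmedian(d[:,2]),len(d))
    A=np.c_[P[:,:2],np.ones(len(P))]; print("plane",np.linalg.lstsq(A,P[:,2],rcond=None)[0])
# top: height map around hole
p=pickle.load(open("top0.pkl","rb")); W=cloud(p)
print(np.round(W[208:244:2,376:410:2,2]*1000).astype(int))
E
```

```text
top 5667 z pct [0.0925 0.0943 0.0955 0.0976 0.101 ]
((578.6470336914062, -73.498291015625), (194.55233764648438, 111.19340515136719), 57.83225631713867)
[[ 479.79504  -126.24222 ]
 [ 573.91943  -185.44156 ]
 [ 677.499     -20.754364]
 [ 583.37463    38.444977]]
deck 0.03208282508599187 9162
plane [ 0.00217478 -0.00690611  0.09422523]
side 4058 z pct [0.0904 0.0947 0.0955 0.0975 0.1007]
((576.233642578125, -75.02584838867188), (198.77688598632812, 110.61421203613281), 57.93693161010742)
[[ 476.60226  -129.89409 ]
 [ 570.3438   -188.61392 ]
 [ 675.865     -20.157608]
 [ 582.1235     38.562225]]
deck 0.03285251332566102 1559
plane [0.00543632 0.0010842  0.09293177]
[[                  95                   94                   94
                    94                   96                   95
                    94                   96                   93
                    96                   93                   96
                    95                   95                   94
                    95                  102]
 [                  92                   96                
[... 5592 characters left out ...]
     93                   93
                    96                   96                   97
                    95                   98                   95
                    95                   98                   31
                    34                   31]
 [                  96                   92                   98
                    94                   95                   95
                    93                   96                   93
                    95                   94                   96
                    99                   32                   32
                    30                   32]]<stdin>:19: RuntimeWarning: invalid value encountered in cast
```

```bash
python3 - <<'E'
from h import *
from scipy.spatial.transform import Rotation as Rr
th=np.radians(57.85); by=np.array([np.cos(th),np.sin(th)]); bx=np.array([by[1],-by[0]])
o=np.array([.5777,-.0742])
for n in("top","side"):
    p=pickle.load(open(n+"0.pkl","rb")); W=cloud(p)
    q=W[...,:2]-o; X=q@bx*1000; Y=q@by*1000; z=W[...,2]*1000
    inb=(abs(X)<30)&(Y>-90)&(Y<-35)
    c=inb&(z>97.6)&(abs(X)<22)&(abs(Y+64)<22)
    # median filter: keep pixels w/ many neighbours
    c=cv2.morphologyEx(c.astype(np.uint8),cv2.MORPH_OPEN,np.ones((2,2)))>0
    print(n,"catch",c.sum(),"X",np.percentile(X[c],[2,50,98]).round(1),"Y",np.percentile(Y[c],[2,50,98]).round(1),X[c].mean(),Y[c].mean(),np.median(z[c]))
    l=inb&(z<85); print("hole low X",np.percentile(X[l],[2,98]),"Y",np.percentile(Y[l],[2,98]))
    top=(z>88)&(z<104)&(abs(X)<70)&(abs(Y)<110)
    print("lid ends", [np.percentile(Y[top&(abs(X)<40)],[.5,99.5]).round(1), np.percentile(X[top],[.5,99.5]).round(1)])
    for l in("soap_pump","glass_jar","orange_cup"):
        for d in tip_of(snapshot(n),l)[:1]: 
            w=cam2w(p,d["location"])[0]; print(l,w.round(3),"box",(w[:2]-o)@bx,(w[:2]-o)@by,d["confidence"])
s=read_state(); q=s["eef_rot"]; R=Rr.from_quat([q[1],q[2],q[3],q[0]]).as_matrix(); print(R.round(3)); print("yaw of tool x",np.degrees(np.arctan2(R[1,0],R[0,0])))
E
```

```text
top catch 196 X [nan nan nan] Y [nan nan nan] nan nan nan
hole low X [-13.66750291  28.53183385] Y [-81.70912539 -41.43080396]
lid ends [array([-95.2,  97.2]), array([-54.8,  54.9])]
soap_pump [ 0.731 -0.132  0.029] box 0.1601675366037836 0.032763079546020146 0.89
glass_jar [ 0.457 -0.033  0.036] box -0.12404826899191936 -0.02872935918725341 0.79
side catch 169 X [-13.6  -0.3  24.2] Y [-82.4 -72.3 -29.9] 0.24840407864703476 -70.6981933611455 99.86672705673237
hole low X [-14.75158097  25.20527838] Y [-63.25988239 -37.25811737]
lid ends [array([-99.8,  94.6]), array([-55.8,  53.8])]
soap_pump [ 0.724 -0.127  0.034] box 0.15161513359134313 0.03278684945704929 0.62
glass_jar [ 0.46  -0.035  0.032] box -0.12032293355444729 -0.029367933031370183 0.92
orange_cup [ 0.472 -0.257  0.028] box 0.007782691862340144 -0.21152912752112854 0.72
[[ 0.437  0.    -0.9  ]
 [ 0.9    0.     0.437]
 [ 0.    -1.    -0.   ]]
yaw of tool x 64.11642957090521
```

```bash
cat >> h.py <<'E'
th=np.radians(57.85); by=np.array([np.cos(th),np.sin(th)]); bx=np.array([by[1],-by[0]]); o=np.array([.5777,-.0742]); Z0=.032
def b2w(P,o=o):
    P=np.atleast_2d(P)/1000; return np.c_[o+P[:,:1]*bx+P[:,1:2]*by,Z0+P[:,2]]
def rect(x0,x1,y0,y1,z): return [[x0,y0,z],[x1,y0,z],[x1,y1,z],[x0,y1,z]]
def overlay(p,crop,name,lid=0,catch=68,f=6):
    x,y,w,h=crop; im=cv2.resize(p["image"][y:y+h,x:x+w],None,fx=f,fy=f,interpolation=cv2.INTER_CUBIC)
    im=np.clip(im.astype(float)*1.6,0,255).astype(np.uint8)
    for r,c in((rect(-55,55,-95,95,68),(255,0,0)),(rect(-19,19,-80+lid,-40+lid,63),(0,255,0)),(rect(-14,14,-78.5,-50.5,catch),(0,128,255))):
        q=(w2px(p,b2w(r))-[x,y]+.5)*f
        cv2.polylines(im,[np.round(q).astype(int)],True,c,1)
    save(im,name)
E
python3 - <<'E'
from h import *
overlay(pickle.load(open("top0.pkl","rb")),(300,160,125,98),"ot.png")
overlay(pickle.load(open("side0.pkl","rb")),(340,240,90,98),"os.png")
E
```

```text
(no output)
```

View pics/ot.png

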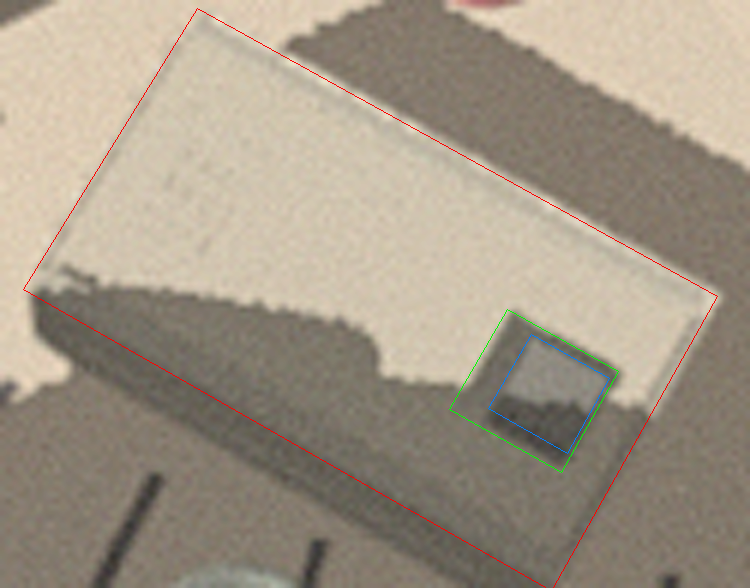

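View pics/os.png

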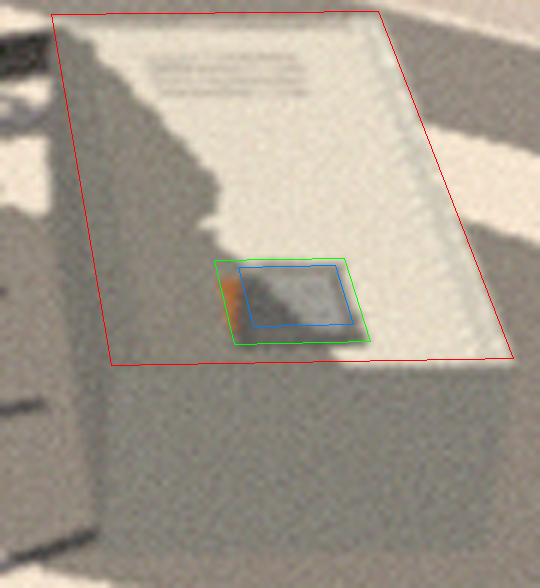

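The overlays match in both views to about 1 mm: box, hole and catch outlines sit on the image edges. The tool x axis is within 6° of the box's y. Next is the approach above the hole.

```bash
cat >> h.py <<'E'
from scipy.spatial.transform import Rotation as Rr
def goal(x,y,ztip,o=o,tips=None):
    """tool-frame shift (mm) & turn (deg) to have fingertip at box x,y(mm), world tip height ztip (m); tool x along box y"""
    s=read_state(); q=s["eef_rot"]; R=Rr.from_quat([q[1],q[2],q[3],q[0]])
    t=ctrl.tips_ahead if tips is None else tips
    G=np.array([[by[0],0,-by[1]],[by[1],0,by[0]],[0,-1,0]])
    T=b2w([x,y,0],o)[0]; T[2]=ztip+t
    d=R.inv().apply(T-s["tcp_pos"])*1000
    rv=np.degrees((R.inv()*Rr.from_matrix(G)).as_rotvec())
    tip=s["tcp_pos"]+R.apply([0,t,0])
    print("t",round(s["time_s"],2),"tips",t,"shift",d.round(2),"turn",rv.round(2),"F",s["wrist_force"].round(2),"Fbox x,y:",(s["wrist_force"][:2]@bx).round(2),(s["wrist_force"][:2]@by).round(2),"w",round(s["width"],3))
    print("tip box",((tip[:2]-o)@bx*1000).round(2),((tip[:2]-o)@by*1000).round(2),"z",(tip[2]*1000).round(2))
E
python3 -c "
from h import *
goal(0,-61,.20)"
```

```text
t 1.0 tips 0.017 shift [-525.24   31.3  -545.46] turn [0.   6.27 0.01] F [-0.47 -0.35  0.35] Fbox x,y: -0.21 -0.55 w 0.997
tip box -599.53 401.57 z 231.36
```

Emit:
drive_tool(moves=[[0,-525,20,-545,0,6.3,0],[0,-525,20,-545,0,6.3,0],[0,-525,20,-545,0,6.3,0],[0,-525,20,-545,0,6.3,0],[0,-525,20,-545,0,6.3,0]])

```text
time_s: 1.42
tcp_pos: [0.3561, 0.3875, 0.2429]
eef_rot: [0.619, -0.619, -0.342, 0.342]
wrist_force: [1.2, -0.1, -0.2]
width: 0.304
```

```bash
python3 -c "
from h import *
goal(0,-61,.21)"
```

```text
t 1.42 tips 0.017 shift [-333.83   15.73 -433.41] turn [ 0.   -0.01  0.03] F [ 1.18 -0.06 -0.17] Fbox x,y: 1.03 0.57 w 0.304
tip box -433.33 272.94 z 225.9
```

Emit:
drive_tool(moves=[[0,-334,16,-433,0,0,0],[0,-334,16,-433,0,0,0],[0,-334,16,-433,0,0,0],[0,-334,16,-433,0,0,0],[0,-334,16,-433,0,0,0]])

```text
time_s: 1.83
tcp_pos: [0.4278, 0.1919, 0.2371]
eef_rot: [0.619, -0.619, -0.343, 0.341]
wrist_force: [1.2, -0.3, 0.2]
width: 0.004
```

```bash
python3 -c "
from h import *
goal(0,-61,.21)"
```

```text
t 1.83 tips 0.017 shift [-206.57    9.78 -268.53] turn [0.02 0.   0.1 ] F [ 1.25 -0.33  0.22] Fbox x,y: 1.23 0.39 w 0.004
tip box -268.53 145.58 z 220.06
```

Emit:
drive_tool(moves=[[0,-207,10,-268,0,0,0],[0,-207,10,-268,0,0,0],[0,-207,10,-268,0,0,0],[0,-207,10,-268,0,0,0],[0,-207,10,-268,0,0,0]])

```text
time_s: 2.25
tcp_pos: [0.4995, -0.0036, 0.2311]
eef_rot: [0.619, -0.619, -0.343, 0.341]
wrist_force: [0.6, 0.5, 0.3]
width: -0.001
```

```bash
python3 -c "
from h import *
goal(0,-61,.15)"
```

```text
t 2.25 tips 0.017 shift [ -79.35   63.94 -103.74] turn [0.05 0.01 0.17] F [0.63 0.54 0.31] Fbox x,y: 0.25 0.79 w -0.001
tip box -103.8 18.19 z 214.08
```

Emit:
drive_tool(moves=[[0,-79,30,-104,0,0,0],[0,-79,30,-104,0,0,0],[0,-79,40,-104,0,0,0],[0,-79,52,-104,0,0,0],[0,-79,64,-104,0,0,0]])

```text
time_s: 2.67
tcp_pos: [0.5456, -0.1307, 0.166]
eef_rot: [-0.619, 0.621, 0.34, -0.339]
wrist_force: [-0.5, -0.6, 0.2]
width: 0.001
```

```bash
python3 - <<'E'
from h import *
goal(0,-61,.11)
for n,c in(("top",(300,130,160,120)),("side",(330,190,160,140))):
    p=snapshot(n); x,y,w,h=c
    save(cv2.resize(p["image"][y:y+h,x:x+w],None,fx=4,fy=4,interpolation=cv2.INTER_CUBIC),n+"1.png")
E
```

```text
t 2.67 tips 0.017 shift [ 3.87 38.99  3.03] turn [ 0.15 -0.39  0.02] F [-0.48 -0.64  0.19] Fbox x,y: -0.07 -0.79 w 0.001
tip box 2.95 -64.89 z 148.99
```

View pics/side1.png

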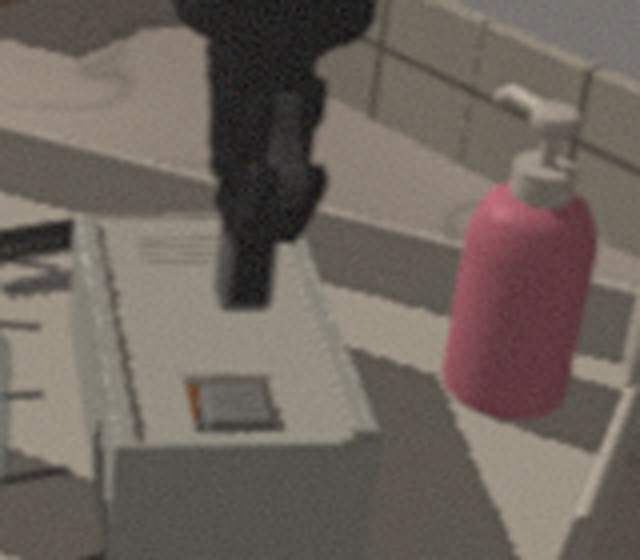

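View pics/top1.png

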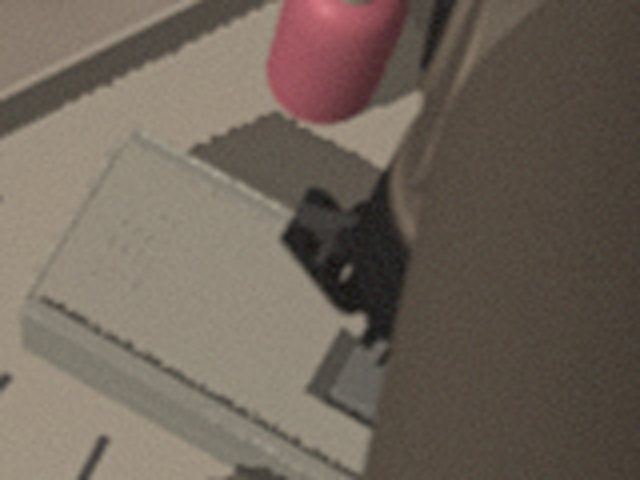

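Emit:
drive_tool(moves=[[0,4,12,3,0,-0.4,0],[0,4,24,3,0,-0.4,0],[0,4,34,3,0,-0.4,0],[0,4,40,3,0,-0.4,0],[0,4,40,3,0,-0.4,0]])

```text
time_s: 3.18
tcp_pos: [0.5422, -0.1188, 0.1231]
eef_rot: [0.62, -0.615, -0.343, 0.346]
wrist_force: [0.8, -0.2, -0.3]
width: -0.003
```

```bash
python3 - <<'E'
from h import *
goal(0,-61,.10)
p=snapshot("side"); overlay(p,(340,230,100,98),"side2.png"); 
for q in rect(-11,11,-75.5,-46.5,77): print(w2px(p,b2w(q)).round(1))
W=cloud(p); 
P=W[230:320,340:440].reshape(-1,3); q=(P[:,:2]-o); X=q@bx*1000;Y=q@by*1000
m=(abs(X)<25)&(Y<-25)&(Y>-90)&(P[:,2]>.106)&(P[:,2]<.135); print(np.percentile(P[m,2],[0,1,5]),np.percentile(X[m],[2,98]),np.percentile(Y[m],[2,98]),m.sum())
E
```

```text
t 3.18 tips 0.017 shift [-4.42  6.08 -6.31] turn [-0.39  0.45 -0.  ] F [ 0.78 -0.24 -0.34] Fbox x,y: 0.79 0.21 w -0.003
tip box -6.42 -56.63 z 106.13
[[383.5 288.3]]
[[396.7 288.1]]
[[393.6 278.1]]
[[380.9 278.3]]
[0.10614136 0.10691379 0.10804335] [-19.17644469   2.65783596] [-72.22530037 -53.33730954] 184
```

View pics/side2.png

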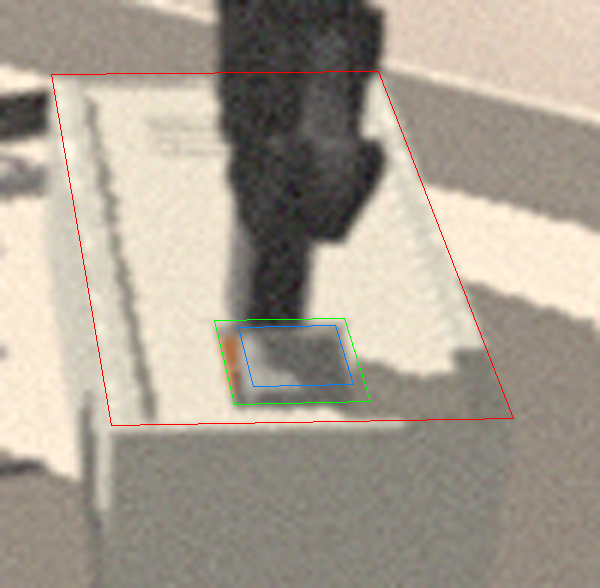

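```bash
python3 -c "
from h import *
goal(0,-61,.105)"
```

```text
t 3.23 tips 0.017 shift [-4.29  1.95 -5.5 ] turn [-0.31  0.41  0.03] F [-0.43 -0.    1.2 ] Fbox x,y: -0.37 -0.23 w 0.004
tip box -5.61 -56.74 z 106.98
```

Emit:
drive_tool(moves=[[0,-4,1,-6,0,0.4,0],[0,-4,2,-6,-0.3,0.4,0],[0,-4,2,-6,-0.3,0.4,0],[0,-4,2,-6,-0.3,0.4,0]])

```text
time_s: 3.57
tcp_pos: [0.546, -0.1262, 0.1223]
eef_rot: [-0.619, 0.619, 0.342, -0.342]
wrist_force: [-0.1, 0.7, -0.3]
width: 0.0
```

```bash
python3 -c "
from h import *
goal(0.5,-61,.086)"
```

```text
t 3.57 tips 0.017 shift [-0.13 19.28  0.32] turn [ 0.03 -0.02  0.04] F [-0.13  0.73 -0.26] Fbox x,y: -0.49 0.55 w 0.0
tip box 0.82 -60.87 z 105.28
```

Emit:
drive_tool(moves=[[0,0,3,0,0,0,0],[0,0,6,0,0,0,0],[0,0,9,0,0,0,0],[0,0,10,0,0,0,0],[0,0,10,0,0,0,0]])

```text
time_s: 3.98
tcp_pos: [0.5463, -0.1262, 0.1123]
eef_rot: [-0.619, 0.619, 0.342, -0.341]
wrist_force: [0.5, -0.4, 2.8]
width: 0.001
```

```bash
python3 -c "
from h import *
goal(0.5,-61,.086)
p=snapshot('side'); overlay(p,(340,230,100,98),'side3.png',catch=63)
goal(0.5,-61,.086)
"
```

```text
t 3.98 tips 0.017 shift [-0.25  9.32  0.65] turn [ 0.06 -0.02  0.05] F [ 0.51 -0.4   2.78] Fbox x,y: 0.64 -0.07 w 0.001
tip box 1.16 -60.74 z 95.32
t 4.03 tips 0.017 shift [-0.26  9.47  0.65] turn [ 0.06 -0.02  0.06] F [-0.03 -0.92  3.36] Fbox x,y: 0.46 -0.79 w 0.0
tip box 1.16 -60.73 z 95.48
```

View pics/side3.png

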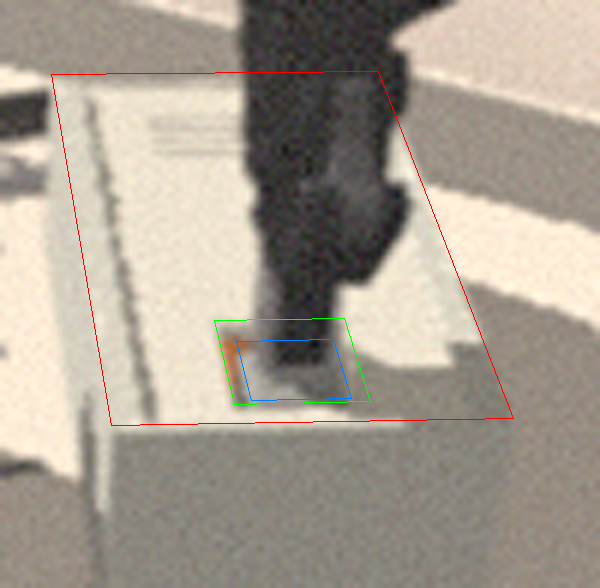

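```bash
python3 - <<'E'
from h import *
p=snapshot('side'); pickle.dump(p,open("side4.pkl","wb")); W=cloud(p)
for y in (-80,-75,-70,-65,-60,-55): print(y,w2px(p,b2w([0,y,63.5])).round(1), w2px(p,b2w([0,y,75])).round(1))
q=W[...,:2]-o; X=q@bx*1000; Y=q@by*1000
for v in range(270,300,2):
    print(v,"|"," ".join("%d,%d,%d"%(X[v,u],Y[v,u],W[v,u,2]*1000) if W[v,u,2]==W[v,u,2] else "--" for u in range(378,402,2)))
E
```

```text
-80 [[389.9 296.3]] [[390.5 290.7]]
-75 [[389.4 294.5]] [[390. 289.]]
-70 [[388.9 292.7]] [[389.5 287.2]]
-65 [[388.4 291. ]] [[389.  285.4]]
-60 [[387.9 289.2]] [[388.5 283.7]]
-55 [[387.4 287.5]] [[388. 282.]]
270 | -8,0,94 -4,0,94 0,0,94 -12,-72,143 -12,-87,153 -12,-100,162 -12,-114,171 -9,-115,171 -6,-115,171 -3,-114,171 1,-110,168 4,-109,167
272 | -9,-7,95 -5,-5,94 -2,-8,96 -12,-74,140 -12,-89,150 -12,-103,160 -10,-109,164 -7,-109,163 -4,-108,163 -1,-109,164 1,-107,163 5,-107,162
274 | -10,-14,96 -6,-14,96 -11,-54,123 -11,-72,135 -12,-90,147 -11,-102,155 -8,-101,154 -3,-91,147 0,-91,148 2,-92,149 6,-91,148 6,-101,155
276 | -11,-20,95 -7,-19,95 -11,-55,119 -10,-67,128 -12,-93,145 -10,-95,147 -6,-93,145 -3,-92,145 0,-92,144 3,-93,145 6,-91,144 9,-93,145
278 | -11,-25,94 -8,-24,94 -11,-57,116 -10,-67,123 -7,-70,126 -5,-74,129 0,-68,124 2,-72,127 4,-75,129 9,-68,124 23,-25,94 27,-27,95
280 | -13,-32,95 -9,-30,94 -11,-59,114 -10,-68,120 -7,-72,123 -4,-74,124 0,-72,123 1,-74,124 4,-76,126 10,-68,120 22,-32,94 26,-32,94
282 | -- -10,-38,95 -11,-60,111 -9,-67,115 -7,-75,121 -4,-74,120 -
[... 389 characters left out ...]
-74,108 0,-72,107 2,-76,109 8,-66,102 24,-19,67 18,-56,95 21,-55,94
290 | -6,-10,57 -13,-62,95 -10,-62,95 -8,-67,99 -6,-74,104 -2,-72,102 0,-73,103 4,-71,102 8,-68,100 23,-23,66 18,-56,90 20,-63,95
292 | -8,-17,58 -14,-66,94 -11,-68,96 -8,-69,97 -4,-68,95 -1,-68,95 2,-67,95 5,-68,95 8,-68,95 21,-31,67 25,-30,66 19,-67,94
294 | -9,-23,58 -15,-70,93 -11,-72,94 -8,-73,95 -5,-73,95 -2,-73,95 1,-72,94 4,-74,96 8,-73,95 10,-75,97 23,-39,69 18,-74,95
296 | -13,-48,72 -14,-70,88 -12,-77,94 -10,-81,97 -6,-79,96 -2,-78,95 0,-79,95 3,-79,96 7,-79,95 10,-79,95 21,-49,72 18,-74,91
298 | -20,-83,95 -16,-83,94 -13,-83,95 -10,-84,95 -7,-84,95 -3,-84,95 0,-84,95 3,-83,94 6,-84,95 9,-85,95 12,-84,94 16,-83,94
```

The fingertip is inside the hole outline. Its back face is at box y −74 mm, and the force is about 3 N at 4.6 mm of press, which agrees with the spring. I press to about 14 mm.

Emit:
drive_tool(moves=[[0,0,3,0,0,0,0],[0,0,6,0,0,0,0],[0,0,9,0,0,0,0],[0,0,9.5,0,0,0,0],[0,0,9.5,0,0,0,0]])

```text
time_s: 4.5
tcp_pos: [0.5464, -0.1263, 0.1029]
eef_rot: [-0.619, 0.619, 0.342, -0.341]
wrist_force: [-0.0, 0.9, 4.7]
width: 0.002
```

```bash
python3 -c "
from h import *
goal(0.5,-61,.086)
"
```

```text
t 4.5 tips 0.017 shift [-0.25 -0.09  0.72] turn [ 0.06 -0.02  0.05] F [-0.05  0.92  4.71] Fbox x,y: -0.53 0.75 w 0.002
tip box 1.24 -60.73 z 85.91
```

Emit:
drive_tool(moves=[[0,2.5,0,0.3,0,0,0],[0,5,0,0.6,0,0,0],[0,7.5,0,0.7,0,0,0],[0,10,0,0.7,0,0,0],[0,12,0,0.7,0,0,0]])

```text
time_s: 4.92
tcp_pos: [0.5519, -0.1165, 0.103]
eef_rot: [-0.619, 0.62, 0.342, -0.342]
wrist_force: [-2.2, -4.9, 4.6]
width: -0.005
```

```bash
python3 -c "
from h import *
goal(0.5,-40,.086)
p=snapshot('side'); overlay(p,(340,230,100,98),'side5.png',lid=3,catch=54)
goal(0.5,-40,.086)
"
```

```text
t 4.92 tips 0.017 shift [ 9.55 -0.03  0.23] turn [ 0.07 -0.05 -0.02] F [-2.18 -4.88  4.56] Fbox x,y: 0.75 -5.29 w -0.005
tip box 0.74 -49.56 z 85.97
t 4.97 tips 0.017 shift [ 8.81 -0.04  0.23] turn [ 0.08 -0.02  0.02] F [-2.01 -4.03  5.49] Fbox x,y: 0.44 -4.48 w -0.003
tip box 0.75 -48.81 z 85.96
```

View pics/side5.png

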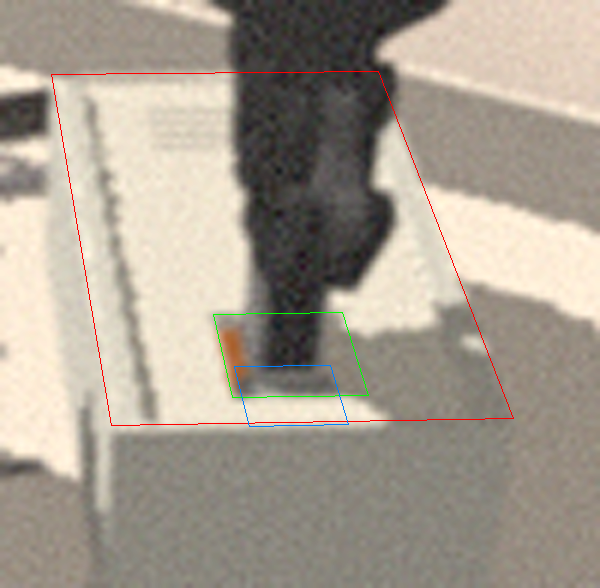

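```bash
cat >> h.py <<'E'
def lidmeas(p,xs=((-18.5,-13),(13,18.5))):
    W=cloud(p); q=W[...,:2]-o; X=q@bx*1000; Y=q@by*1000; z=W[...,2]*1000
    # sample image brightness/depth along hole's side bands: project lines at lid level and read depth there
    for x in (-16,-13,13,16):
        ys=np.arange(-94,70,1.0); px=w2px(p,b2w(np.c_[0*ys+x,ys,0*ys+63])); i=np.round(px).astype(int)
        zz=z[i[:,1],i[:,0]]; ok=abs(zz-95)<4
        print("x",x,"non-lid y:",[int(y) for y,k in zip(ys,ok) if not k])
def boxmeas(p):
    W=cloud(p); q=W[...,:2]-o; X=q@bx*1000; Y=q@by*1000; z=W[...,2]*1000
    for nm,a in (("xlo",X),("xhi",X)): pass
E
python3 - <<'E'
from h import *
lidmeas(pickle.load(open("side0.pkl","rb")))
lidmeas(snapshot("side")); goal(0.5,-40,.086)
E
```

```text
x -16 non-lid y: [-92, -91, -90, -89, -88, -82, -81, -80, -79, -78, -77, -73, -72, -71, -70, -69, -68, -67, -66, -65, -64, -63, -59, -58, -57, -56, -55, -54, -53, -52]
x -13 non-lid y: [-92, -91, -90, -89, -88, -76, -75, -74, -56, -55, -54, -53, -52, -51]
x 13 non-lid y: [-93, -92, -91, -90, -89, -82, -81, -80, -74, -73, -72, -71, -70, -69, -68, -67, -66, -65, -64, -63, -62, -61, -60, -59, -58, -57, -56, -55, -54, -53, -52, -51, -50, -49]
x 16 non-lid y: [-93, -92, -91, -90, -89, -82, -81, -80, -79, -78, -77, -76, -75, -72, -71, -70, -69, -68, -67, -66, -65, -64, -63, -62, -61, -60, -59, -58, -57, -56, -55, -53, -52, -51, -50, -49]
x -16 non-lid y: [-92, -91, -90, -89, -88, -76, -75, -74, -73, -72, -71, -70, -69, -68, -67, -66, -65, -64, -63, -62, -61, -60, -59, -58, -57, -56, -55, -54, -53, -52, -51, -50, -49, -48, -47, -46, 46]
x -13 non-lid y: [-92, -91, -90, -89, -88, -76, -75, -74, -73, -72, -71, -70, -69, -68, -67, -66, -65, -64, -63, -62, -61, -60, -59, -58, -57, -50, -49, -48, -47, -46, -45, -44, -43]
x 13 non-lid y: [-93, -92, -91, -90, -89, -77, -76, -75, -74, -73, -72, -71
[... 692 characters left out ...]
9, -68, -67, -66, -65, -64, -63, -62, -61, -60, -59, -58, -57, -56, -55, -53, -52, -51, -50, -49, -48, -47, -46, -44, -43, -34, -33, -32, -31, -30, -29, -28, -27, -26, -25, -24, -23, -22, -21, -20, -19, -18, -17, -16, -15, -14, -13, -12, -11, -10, -9, -8, -7, -6, -5, -4, -3, -2, -1, 0, 1, 2, 3, 4, 5, 6, 7, 8, 9, 10, 11, 12, 13, 14, 15, 16, 17, 18, 19, 20, 21, 22, 23, 24, 25, 26, 27, 28, 29, 30, 31, 32, 33, 34, 35, 36, 37, 38, 39, 40, 41, 42, 43, 44, 45, 46, 47, 48, 49, 50, 51, 52, 53, 54, 55, 56, 57, 58, 59, 60, 61, 62, 63, 64, 65, 66, 67, 68, 69]
t 5.02 tips 0.017 shift [ 8.82 -0.02  0.23] turn [ 0.08 -0.02  0.03] F [-1.69 -3.81  4.09] Fbox x,y: 0.6 -4.12 w 0.001
tip box 0.75 -48.81 z 85.98
```

The lid has opened about 5 mm over the held-down catch, and the box's end edge is unchanged. I continue holding the catch until the strip is well over it.

Emit:
drive_tool(moves=[[0,1.5,0,0.2,0,0,0],[0,3,0,0.2,0,0,0],[0,4.5,0,0.2,0,0,0],[0,6,0,0.2,0,0,0],[0,7,0,0.2,0,0,0]])

```text
time_s: 5.43
tcp_pos: [0.5562, -0.1094, 0.1028]
eef_rot: [-0.619, 0.619, 0.343, -0.341]
wrist_force: [-0.9, -4.3, 2.4]
width: -0.003
```

```bash
python3 - <<'E'
from h import *
goal(0.5,-40,.086)
lidmeas(snapshot("side")); goal(0.5,-40,.088)
E
```

```text
t 5.43 tips 0.017 shift [ 1.25 -0.2   0.05] turn [0.09 0.01 0.05] F [-0.85 -4.3   2.43] Fbox x,y: 1.57 -4.1 w -0.003
tip box 0.58 -41.24 z 85.79
x -16 non-lid y: [-92, -91, -90, -89, -88, -87, -86, -85, -68, -67, -66, -65, -64, -63, -62, -61, -60, -59, -58, -57, -56, -55, -54, -53, -52, -51, -50, -49, -48, -47, -46, -45, -44, -43, -42, -41, -40, -39, -38, -37]
x -13 non-lid y: [-92, -91, -90, -89, -88, -87, -86, -85, -68, -67, -66, -65, -64, -63, -62, -61, -60, -59, -58, -57, -56, -55, -50, -49, -39, -38, -37]
x 13 non-lid y: [-93, -92, -91, -90, -89, -88, -87, -86, -69, -68, -67, -66, -65, -64, -63, -62, -61, -60, -59, -58, -57, -56, -55, -54, -53, -52, -51, -50, -49, -48, -47, -46, -45, -44, -43, -42, -41, -40, -39, -38, -37, -36, -35, -34, -33, -32, -31, -30, -29, -28, -27, -26, -25, -24, -23, -22, -21, -20, -19, -18, -17, -16, -15, -14, -13, -12, -11, -10, -9, -8, -7, -6, -5, -4, -3, -2, -1, 0, 1, 2, 3, 4, 5, 6, 7, 8, 9, 10, 11, 12, 13, 14, 15, 16, 17, 18, 19, 20, 21, 22, 23, 24, 25, 26, 27, 28, 29, 30, 31, 32, 33, 34, 35, 36, 37, 38, 39, 40, 41, 42, 43, 44, 45, 46, 47, 48, 49, 50, 51, 52, 53, 54, 55, 56, 57, 58, 59, 60, 61, 62, 63, 64, 65, 66, 67, 68, 69]
x 16 non-lid y: [-93, -92, -91, -90, -89, -88, -87, -86, -69, -68, -67, -66, -65, -64, -63, -62, -61, -60, -59, -58, -57, -56, -55, -53, -52, -51, -50, -49, -48, -47, -46, -44, -43, -42, -41, -40, -39, -38, -37, -36, -35, -34, -27, -26, -25, -24, -23, -22, -21, -20, -19, -18, -17, -16, -15, -14, -13, -12, -11, -10, -9, -8, -7, -6, -5, -4, -3, -2, -1, 0, 1, 2, 3, 4, 5, 6, 7, 8, 9, 10, 11, 12, 13, 14, 15, 16, 17, 18, 19, 20, 21, 22, 23, 24, 25, 26, 27, 28, 29, 30, 31, 32, 33, 34, 35, 36, 37, 38, 39, 40, 41, 42, 43, 44, 45, 46, 47, 48, 49, 50, 51, 52, 53, 54, 55, 56, 57, 58, 59, 60, 61, 62, 63, 64, 65, 66, 67, 68, 69]
t 5.48 tips 0.017 shift [ 1.09 -2.18  0.05] turn [0.1  0.02 0.05] F [-0.23 -3.9   0.91] Fbox x,y: 1.88 -3.42 w -0.001
tip box 0.58 -41.08 z 85.82
```

Emit:
drive_tool(moves=[[0,2,0,0,0,0,0],[0,5,0,0,0,0,0],[0,9,0,0,0,0,0],[0,13,0,0,0,0,0],[0,17,0,0,0,0,0]])

```text
time_s: 5.9
tcp_pos: [0.5657, -0.0944, 0.1028]
eef_rot: [-0.618, 0.619, 0.343, -0.342]
wrist_force: [-0.5, -4.1, 1.9]
width: -0.0
```

```bash
python3 - <<'E'
from h import *
goal(0.5,0,.086)
E
```

```text
t 5.9 tips 0.017 shift [23.55 -0.18  0.06] turn [0.1  0.03 0.05] F [-0.45 -4.06  1.9 ] Fbox x,y: 1.78 -3.68 w -0.0
tip box 0.61 -23.54 z 85.8
```

Emit:
drive_tool(moves=[[0,3,0,0,0,0,0],[0,7,0,0,0,0,0],[0,11,0,0,0,0,0],[0,15,0,0,0,0,0],[0,19,0,0,0,0,0]])

```text
time_s: 6.32
tcp_pos: [0.5761, -0.077, 0.1027]
eef_rot: [-0.619, 0.619, 0.343, -0.342]
wrist_force: [-0.3, -2.4, 0.7]
width: -0.003
```

```bash
python3 - <<'E'
from h import *
p=snapshot("side"); goal(0.5,50,.086)
overlay(p,(340,230,100,98),'side6.png',lid=50,catch=68)
E
```

```text
t 6.37 tips 0.017 shift [52.15 -0.2  -0.57] turn [0.07 0.14 0.14] F [ 1.19 -1.78  0.14] Fbox x,y: 1.96 -0.88 w -0.0
tip box 0.09 -2.11 z 85.68
```

View pics/side6.png

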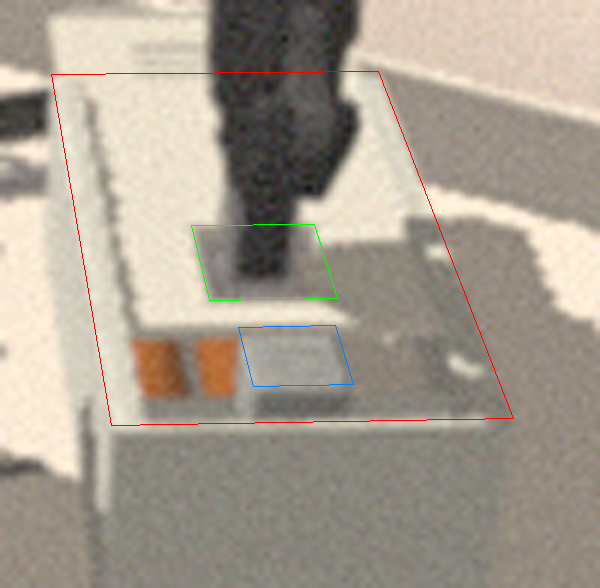

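The catch has sprung up behind the lid: its top lies on the blue outline and orange contents show behind the strip. The box is still on its outline, and the lid is about 50 mm open. I push on.

Emit:
drive_tool(moves=[[0,4,0,0,0,0,0],[0,8,0,0,0,0,0],[0,13,0,-0.5,0,0,0],[0,18,0,-0.5,0,0,0],[0,22,0,-0.5,0,0,0]])

```text
time_s: 6.78
tcp_pos: [0.5887, -0.0567, 0.1026]
eef_rot: [0.619, -0.618, -0.344, 0.342]
wrist_force: [-0.6, -0.9, 1.5]
width: 0.002
```

Emit:
drive_tool(moves=[[0,4,0,0,0,0,0],[0,8,0,0,0,0,0],[0,12,0,0,0,0,0],[0,16,0,0,0,0,0],[0,19,0,0,0,0,0]])

```text
time_s: 7.2
tcp_pos: [0.599, -0.0401, 0.1026]
eef_rot: [0.619, -0.618, -0.344, 0.342]
wrist_force: [-0.7, -1.6, 1.4]
width: -0.0
```

```bash
python3 - <<'E'
from h import *
p=snapshot("side"); goal(0.5,53,.086)
overlay(p,(340,210,100,98),'side7.png',lid=93,catch=68)
p=snapshot("top"); overlay(p,(290,140,140,98),'top7.png',lid=93,f=5)
E
```

```text
t 7.25 tips 0.017 shift [11.96 -0.36 -0.68] turn [0.03 0.23 0.19] F [ 0.18 -1.07  0.74] Fbox x,y: 0.72 -0.81 w 0.002
tip box -0.12 41.1 z 85.6
```

View pics/side7.png

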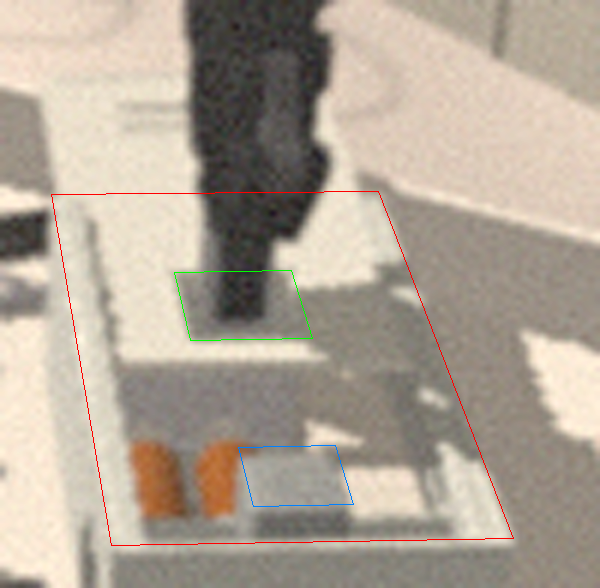

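View pics/top7.png

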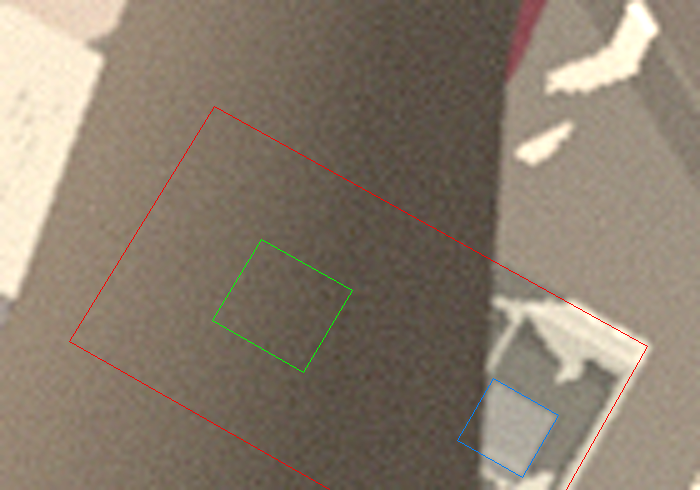

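Emit:
drive_tool(moves=[[0,3,0,0,0,0,0],[0,6,0,0,0,0,0],[0,8,0,-0.5,0,0,0],[0,10,0,-0.5,0,0,0],[0,11,0,-0.5,0,0,0]])

```text
time_s: 7.72
tcp_pos: [0.6052, -0.0299, 0.1024]
eef_rot: [0.619, -0.617, -0.344, 0.342]
wrist_force: [-1.7, -0.6, 0.3]
width: -0.001
```

Emit:
drive_tool(moves=[[0,0.7,0,0,0,0,0],[0,1.3,0,0,0,0,0]])

```text
time_s: 7.88
tcp_pos: [0.606, -0.0288, 0.1024]
eef_rot: [0.619, -0.617, -0.344, 0.343]
wrist_force: [-0.6, -1.3, 0.6]
width: -0.001
```

```bash
python3 - <<'E'
from h import *
p=snapshot("side"); goal(0.5,56,.086)
lidmeas(p)
E
```

```text
t 7.93 tips 0.017 shift [ 2.35 -0.57 -0.77] turn [-0.04  0.26  0.19] F [-0.95 -1.44  0.98] Fbox x,y: -0.04 -1.72 w 0.001
tip box -0.28 53.7 z 85.42
x -16 non-lid y: [-90, -89, -88, -87, -86, -85, -82, -81, -80, -79, -78, -77, -71, -70, -69, -68, -67, -66, -65, -64, -63, -59, -58, -57, -56, -55, -54, -53, -52, -51, -50, -49, -48, -47, -46, -45, -44, -43, -42, -41, -40, -39, -38, -37, -36, -35, -34, -33, -32, -31, -30, -29, -28, -27, -26, -25, -24, -23, -22, -21, -20, -19, -18, -17, -16, -15, -14, -13, -12, -11, -10, -9, -8, -7, -6, -5, -4, -3, -2, -1, 0, 1, 2, 3, 4, 5, 6, 7, 8, 26, 27, 28, 29, 30, 31, 32, 33, 34, 35, 36, 37, 38, 39, 40, 41, 42, 43, 44, 45, 46, 47, 48, 49, 50, 51, 52, 53, 54, 55, 56, 57, 58, 59, 60, 61]
x -13 non-lid y: [-92, -91, -90, -89, -88, -79, -78, -77, -71, -70, -69, -68, -67, -66, -59, -58, -57, -56, -55, -54, -53, -52, -51, -50, -49, -48, -47, -46, -45, -44, -43, -42, -41, -40, -39, -38, -37, -36, -35, -34, -33, -32, -31, -30, -29, -28, -27, -26, -25, -24, -23, -22, -21, -20, -19, -18, -17, -16, -15, -14, -13, -12, -11, -10, -9, -8, -7, -6, -5, -4, -3, -2, -1
[... 610 characters left out ...]
42, 43, 44, 45, 46, 47, 48, 49, 50, 51, 52, 53, 54, 55, 56, 57, 58, 69]
x 16 non-lid y: [-93, -92, -91, -90, -89, -88, -87, -86, -85, -84, -83, -82, -81, -80, -79, -78, -77, -76, -75, -74, -73, -72, -71, -70, -69, -68, -67, -66, -65, -64, -63, -62, -61, -60, -59, -58, -57, -56, -55, -54, -53, -52, -51, -50, -49, -48, -47, -46, -45, -44, -43, -42, -41, -40, -39, -38, -37, -36, -35, -34, -33, -32, -31, -30, -29, -28, -27, -26, -25, -24, -23, -22, -21, -20, -19, -18, -17, -16, -15, -14, -13, -12, -11, -10, -9, -8, -7, -6, -5, -4, -3, -2, -1, 0, 1, 2, 3, 4, 5, 6, 7, 25, 26, 27, 28, 30, 31, 32, 33, 34, 35, 36, 37, 38, 41, 42, 43, 44, 45, 46, 47, 48, 49, 50, 51, 52, 53, 54, 55, 56, 57, 58, 59, 60]
```

Emit:
drive_tool(moves=[[0,0.5,0,0,0,0,0],[0,1.0,0,0,0,0,0],[0,1.2,0,0,0,0,0]])

```text
time_s: 8.18
tcp_pos: [0.6066, -0.0277, 0.1024]
eef_rot: [0.619, -0.617, -0.344, 0.343]
wrist_force: [-1.0, -0.9, 1.1]
width: -0.001
```

```bash
python3 - <<'E'
from h import *
goal(0.5,56,.086)
E
```

```text
t 8.18 tips 0.017 shift [ 1.19 -0.6  -0.78] turn [-0.04  0.25  0.18] F [-1.03 -0.94  1.11] Fbox x,y: -0.37 -1.34 w -0.001
tip box -0.28 54.86 z 85.4
```

Emit:
drive_tool(moves=[[0,0.4,0,0,0,0,0],[0,0.8,0,0,0,0,0],[0,0.8,0,0,0,0,0]])

```text
time_s: 8.43
tcp_pos: [0.6068, -0.0274, 0.1024]
eef_rot: [0.619, -0.617, -0.344, 0.343]
wrist_force: [-1.2, -1.0, 2.1]
width: 0.003
```

```bash
python3 - <<'E'
from h import *
goal(0.5,56,.086)
E
```

```text
t 8.43 tips 0.017 shift [ 0.94 -0.61 -0.76] turn [-0.05  0.24  0.14] F [-1.22 -0.98  2.09] Fbox x,y: -0.51 -1.48 w 0.003
tip box -0.28 55.1 z 85.39
```

Emit:
drive_tool(moves=[[0,0.6,0,0,0,0,0],[0,1.2,0,0,0,0,0],[0,1.2,0,0,0,0,0]])

```text
time_s: 8.68
tcp_pos: [0.6069, -0.0274, 0.1024]
eef_rot: [0.619, -0.618, -0.343, 0.343]
wrist_force: [-3.1, -3.8, 2.3]
width: -0.0
```

```bash
python3 - <<'E'
from h import *
for i in range(3): p=snapshot("side"); goal(0.5,56,.086)
lidmeas(p)
E
```

```text
t 8.73 tips 0.017 shift [ 0.76 -0.64 -0.75] turn [-0.08  0.2   0.07] F [-2.25 -4.16  2.66] Fbox x,y: 0.31 -4.72 w -0.002
tip box -0.27 55.26 z 85.36
t 8.78 tips 0.017 shift [ 0.77 -0.67 -0.74] turn [-0.08  0.2   0.07] F [-4.05 -4.45  2.79] Fbox x,y: -1.06 -5.92 w -0.001
tip box -0.27 55.25 z 85.33
t 8.83 tips 0.017 shift [ 0.75 -0.64 -0.74] turn [-0.08  0.2   0.07] F [-4.1  -4.9   1.45] Fbox x,y: -0.87 -6.33 w -0.004
tip box -0.26 55.27 z 85.36
x -16 non-lid y: [-92, -91, -90, -89, -88, -87, -86, -85, -82, -81, -80, -79, -78, -77, -71, -70, -69, -68, -67, -66, -59, -58, -57, -56, -55, -54, -53, -52, -51, -50, -49, -48, -47, -46, -45, -44, -43, -42, -41, -40, -39, -38, -37, -36, -35, -34, -33, -32, -31, -30, -29, -28, -27, -26, -25, -24, -23, -22, -21, -20, -19, -18, -17, -16, -15, -14, -13, -12, -11, -10, -9, -8, -7, -6, -5, -4, -3, -2, -1, 0, 1, 2, 3, 4, 5, 6, 7, 8, 9, 10, 11, 29, 30, 31, 32, 33, 34, 35, 36, 37, 38, 39, 40, 41, 42, 43, 44, 45, 46, 47, 48, 49, 50, 51, 52, 53, 54, 55, 56, 57, 58, 59, 60, 61]
x -13 non-lid y: [-92, -91, -90, -89, -88, -76, -75, -74, -68, -67, -66, -65,
[... 869 characters left out ...]
, 34, 35, 36, 37, 38, 39, 40, 41, 42, 43, 44, 45, 46, 47, 48, 49, 50, 51, 52, 53, 54, 55, 56, 57, 58, 59, 60]
x 16 non-lid y: [-91, -90, -89, -88, -87, -86, -85, -84, -83, -82, -81, -80, -79, -78, -77, -76, -75, -74, -73, -72, -71, -70, -69, -68, -67, -66, -65, -64, -63, -62, -61, -60, -59, -58, -57, -56, -55, -54, -53, -52, -51, -50, -49, -48, -47, -46, -45, -44, -43, -42, -41, -40, -39, -38, -37, -36, -35, -34, -33, -32, -31, -30, -29, -28, -27, -26, -25, -24, -23, -22, -21, -20, -19, -18, -17, -16, -15, -14, -13, -12, -11, -10, -9, -8, -7, -6, -5, -4, -3, -2, -1, 0, 1, 2, 3, 4, 5, 6, 7, 30, 31, 32, 33, 34, 35, 36, 37, 38, 41, 42, 43, 44, 45, 46, 47, 48, 49, 53, 54, 55, 56, 57, 58, 59, 60]
```

The force rose from 1.5 N to about 6 N with no further motion, and the hole's edge has moved about 110 mm, so the lid is at its stop. I back off inside the hole, then lift straight out.

Emit:
drive_tool(moves=[[0,-2,0,0,0,0,0],[0,-4.5,0,0,0,0,0],[0,-5,-4,0,0,0,0],[0,-5,-12,0,0,0,0],[0,-5,-25,0,0,0,0]])

```text
time_s: 9.25
tcp_pos: [0.6038, -0.0308, 0.1273]
eef_rot: [0.619, -0.617, -0.343, 0.343]
wrist_force: [0.3, 0.7, -0.8]
width: -0.003
```

Emit:
drive_tool(moves=[[0,0,-30,0,0,0,0],[0,0,-60,0,0,0,0],[0,0,-90,0,0,0,0],[0,0,-110,0,0,0,0],[0,0,-110,0,0,0,0]])

```text
time_s: 9.67
tcp_pos: [0.6076, -0.0313, 0.2442]
eef_rot: [-0.618, 0.619, 0.347, -0.34]
wrist_force: [0.2, -0.2, 1.0]
width: 0.004
```

```bash
python3 - <<'E'
from h import *
goal(0.5,56,.2)
p=snapshot("side"); overlay(p,(320,200,125,98),'side8.png',lid=110,catch=68)
save(p["image"],"side8f.png")
lidmeas(p)
E
```

```text
t 9.67 tips 0.017 shift [ 3.52 27.19  2.15] turn [0.37 0.24 0.46] F [ 0.25 -0.17  0.96] Fbox x,y: 0.3 -0.01 w 0.004
tip box 2.6 52.41 z 227.17
x -16 non-lid y: [-92, -91, -90, -89, -88, -87, -86, -85, -82, -81, -80, -79, -78, -77, -76, -75, -74, -71, -70, -69, -68, -67, -66, -65, -64, -63, -59, -58, -57, -56, -55, -54, -53, -52, -51, -50, -49, -48, -47, -46, -45, -44, -43, -42, -41, -40, -39, -38, -37, -36, -35, -34, -33, -32, -31, -30, -29, -28, -27, -26, -25, -24, -23, -22, -21, -20, -19, -18, -17, -16, -15, -14, -13, -12, -11, -10, -9, -8, -7, -6, -5, -4, -3, -2, -1, 0, 1, 2, 3, 4, 5, 6, 7, 8, 9, 10, 11, 29, 30, 31, 32, 33, 34, 35, 36, 37, 38, 39, 40, 41, 42, 43, 44, 45, 46, 47, 48, 49, 50, 51, 52, 53, 54, 55, 56, 57, 58, 59, 60, 61]
x -13 non-lid y: [-92, -91, -90, -89, -88, -87, -86, -85, -68, -67, -66, -65, -64, -63, -56, -55, -54, -53, -52, -51, -50, -49, -48, -47, -46, -45, -44, -43, -42, -41, -40, -39, -38, -37, -36, -35, -34, -33, -32, -31, -30, -29, -28, -27, -26, -25, -24, -23, -22, -21, -20, -19, -18, -17, -16, -15, -14, -13, -12, -11, -10, -9, -8, -7, -6, -5, -4, -3, -2
[... 691 characters left out ...]
40, 41, 42, 43, 44, 45, 46, 47, 48, 49, 50, 51, 52, 53, 54, 55, 56, 57, 58, 59, 60]
x 16 non-lid y: [-91, -90, -89, -88, -87, -86, -85, -84, -83, -82, -81, -80, -79, -78, -77, -76, -75, -74, -73, -72, -71, -70, -69, -68, -67, -66, -65, -64, -63, -62, -61, -60, -59, -58, -57, -56, -55, -54, -53, -52, -51, -50, -49, -48, -47, -46, -45, -44, -43, -42, -41, -40, -39, -38, -37, -36, -35, -34, -33, -32, -31, -30, -29, -28, -27, -26, -25, -24, -23, -22, -21, -20, -19, -18, -17, -16, -15, -14, -13, -12, -11, -10, -9, -8, -7, -6, -5, -4, -3, -2, -1, 0, 1, 2, 3, 4, 5, 6, 7, 8, 9, 10, 11, 30, 31, 32, 33, 34, 35, 36, 37, 38, 41, 42, 43, 44, 45, 46, 47, 48, 49, 50, 51, 52, 53, 54, 55, 56, 57, 58, 59, 60]
```

View pics/side8.png

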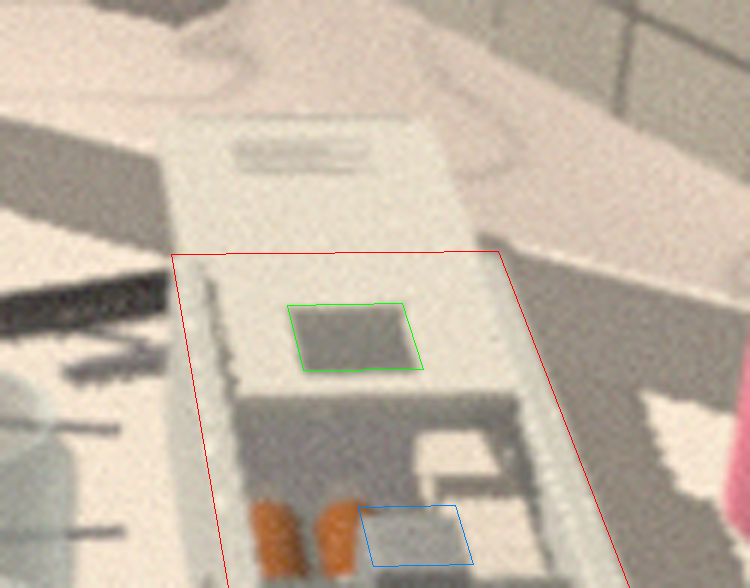

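The hole matches the 110 mm outline, the catch is up and the box is on its outline. I let the arm settle, check the bystanders, and hand in.

Emit:
drive_tool(moves=[[0,0,-10,0,0,0,0],[0,0,-10,0,0,0,0],[0,0,-10,0,0,0,0],[0,0,-10,0,0,0,0]])

```text
time_s: 10.05
tcp_pos: [0.6058, -0.0309, 0.2509]
eef_rot: [0.618, -0.618, -0.345, 0.341]
wrist_force: [-0.2, 0.5, -0.4]
width: -0.001
```

```bash
python3 - <<'E'
from h import *
a=pickle.load(open("side0.pkl","rb")); p=snapshot("side"); save(p["image"],"side9.png")
Wa,Wb=a["range_z"],p["range_z"]
d=(abs(Wa-Wb)>.02)&(Wa>0)&(Wb>0); im=p["image"].copy(); im[d]=(255,0,255); save(im,"diff9.png")
goal(0,56,.2)
E
```

```text
t 10.1 tips 0.017 shift [ 4.33 33.65  0.72] turn [0.1  0.25 0.28] F [-0.07  0.67  0.12] Fbox x,y: -0.42 0.53 w -0.003
tip box 0.71 51.59 z 233.63
```

View pics/diff9.png

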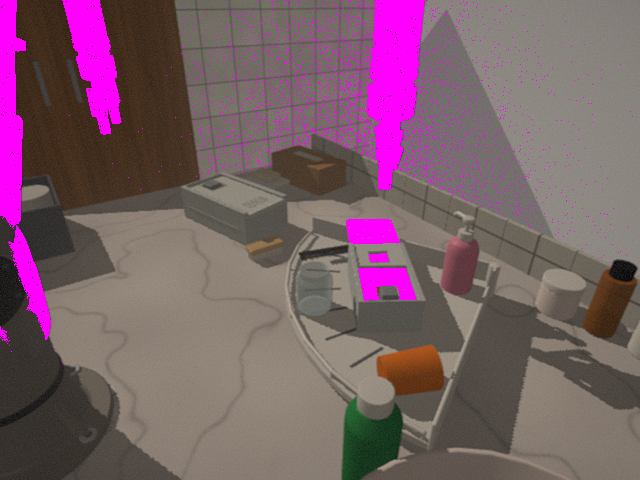

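Only the arm and the lid changed (lid at about (375,240)). The other things, including jar (315,288), comb (325,252), pump (461,255), cup (410,370), brush (265,245) and shampoo (370,430), are where they were.

```bash
python3 -c "
from plant import *
print(job_done())"
```

```text
the job is handed in; nothing more can be done
None
```

The medicine box on the shelf is open, the catch is back up behind the lid, and I handed the job in at about 10 s with the hand clear above the box.

- **Opening:** With the gripper shut, I put the fingertips through the hole and pressed the catch down 14 mm (about 4.7 N, as the spring should give). I held it down until the lid was roughly 13 mm open. The catch was up again when I looked at about 50 mm.
- **At the stop:** Pushing took up to about 5 N while the catch was held down or under the strip, then about 1.5 N. At the end it rose to 5–6 N with no further movement. That is within the range at which the box could slide, but it stayed where it was. I then backed off inside the hole and lifted straight out.
- **Last checks:** In the side view the hole matches the outline for a lid 110 mm open. The catch matches its up position, and the box is on its original outline to about 1 mm. A depth comparison with the start shows only the arm and lid changed by more than 20 mm, so a smaller shift of another object would not show there. No object looked moved in the picture, and no check failed or disagreed.

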